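Check the tube-fitting case against its picture labels

TASK

Swing the clear lid of the tube-fitting case up until it stands about upright and let go of it for a good second, to see that its stiff hinge holds it there. With the lid standing open, check the compartments against the picture labels, one column per label: lay the tee that lies in another fitting's column into the free compartment of the tee column, and take out the round knurled inlet nut, which no label shows, and set it in the metal parts tray on the bench with the other inlet nut. Then close the lid fully, with the other fittings left in their compartments and the rest of the bench left alone.

Things in the scene. Friction and masses are not known exactly. Their poses are not given: they have to be found in the camera images.
- case: Grey plastic case 202 (x) x 284 (y) x 40 high, fixed. Origin: centre of its underside; x towards the hinge side, y left. Walls 4 thick. Six compartments 80 (x) x 90 (y), one fitting each: near row at x = -57, far row at x = 26, columns at y = -93, 0, 93; floor 4 above the bench, dividers 3 thick with tops 26 above the bench. A label ledge, 38 high, runs along the hinge side from x = 66 to 97.
- lid (a joint): Angle of the case's clear lid, rad: 0 shut, 1.57 upright, stop at 2.2. Friction hinge: it stays at any angle where it is left; it takes about 1 to 5 N at the bar to move it either way. Mass about 0.28 kg.
- lid_hinge (a point): Point on the lid's hinge axis, half-way along it, at x = 103, z = 40.5 of the case. Its axes turn with the lid: y along the hinge axis, -x from the hinge to the lid's front edge, z normal to the lid's outer face. The lid is a clear panel 205 x 286 with metal edging, from z = 0 to 5 here.
- lid_bar (a point): Centre of the round steel pull bar on the lid's outer face near its front edge: 10 in diameter, 90 long along the hinge direction, with an 8 thick post at each end. Its axis is 184 from the hinge along the lid, 21 from the lid's front edge, and 33 above the panel's outer face (37 above the panel's underside, where the hinge axis lies). Axes as lid_hinge.
- label_tee: White picture label 30 x 80 with a dark T, on the ledge at the far end of the column that holds tees. Origin at the underside of the label, 38 above the bench; axes parallel to the case's. From here its column's near compartment is centred at x = -138.5, y = 0, its far one at x = -55.5, y = 0, floor at z = -34. Which column has which label varies.
- label_union: As label_tee, with a straight bar picture thickened at both ends: the column of the straight union.
- label_elbow: As label_tee, with an L-shaped picture: the column of the elbow.
- tee_a_c (a point): Steel tee lying flat, one of two alike; either may be the misplaced one. Point at the centre of its plan outline, half-way up; 18 high. Run 64 long along y, its axis at x = 11.5; the branch points along -x to x = -20.5. Each arm ends in a hexagon nut 18 long, 20 wide; the branch nut, a good grasp across y, spans x = -20.5 to -2.5, y = -10 to 10. 0.14 kg.
- tee_b_c (a point): The other tee, as tee_a_c.
- nut_c (a point): Steel knurled inlet nut wrongly packed in the case: round, standing, 28 in diameter and 20 high, with a small hole in its top. Point at its centre, 10 above what it stands on. 0.06 kg.
- union_c (a point): Straight steel union, 64 long (y) by 20 by 18 high, rightly packed. Point at its centre, half-way up.
- elbow_c (a point): Steel elbow, L-shaped, about 42 by 42 by 18 high, rightly packed. Point at the centre of its plan outline, half-way up.
- tray: Open aluminium parts tray on the bench, left or right of the case, fixed: 158 (x) by 118 (y) by 22 high, walls and floor 4 thick. Origin at the centre of its underside.
- nut_own_c (a point): The inlet nut that already lies in the tray, same size as nut_c; point at its centre.
- vial_rack: White rack of small capped vials, 150 by 110 by 38 high, on the other side of the case, fixed. Origin at the centre of its underside.
- spanner: Loose open-ended spanner, about 150 long, lying on the bench just behind the case.
- solvent: Amber bottle, 64 in diameter, 125 high, loose, behind the case to the left.
- septa_jar: Small clear jar, 54 in diameter, 55 high, loose, behind the case to the right.
- hs_vial: Glass vial, 23 in diameter, 75 high, loose, behind the case.
- beaker: Small glass beaker, 56 in diameter, 65 high, loose, behind the case.
Mind the look-alikes: they are no part of the job. Several things have the shape of the tray; the one meant has the colours described above.

How it is judged:
By the outcome, as a careful person would: the job done as asked, in the order asked, and still so for the second after the job is handed in, with the robot touching nothing.
It also fails if it takes over 72 s, if anything falls off the work surface, if the arm or the gripper's body presses on something with over 40 N, if the wrist force passes 120 N, or if a joint passes its speed limit or range.

ROBOT

A 6-joint arm with a two-finger parallel gripper is mounted at the origin on the work surface. World frame = base frame: x ahead of the robot, y to its left, z up, the work surface at z = 0. Lengths are in m, angles in rad, forces in N, time in s.
With the tool pointing down it reaches from about 0.4 to 0.825 m from the base axis. Payload 7 kg.
Tool frame: the origin (TCP) lies on the centre line of the jaws, within the pads' length; the fingertips stand 22 mm ahead of it and the grasp point (between the pads) lies 3 mm ahead of it; z points along the fingers, y is the line along which they close (so a half turn about z gives the same grasp; the last joint's range is limited). The gripper opens to 88 mm and grips with 3 to 60 N. Pads are 19 mm wide; open, the fingers measure 130 mm over their backs; the gripper's body (78 mm by 193 mm) begins 47 mm behind the grasp point.
Start: joints at [-0.998, 0.359, 0.012, 0, -1.224, -0.288], TCP at [0.19, -0.648, 0.249] pointing down, gripper open.
Joint ranges: [-3.07, 3.07], [-1.43, 2.12], [-1.02, 1.25], [-3.03, 1.67], [-3.05, -0], [-3.03, 3.03]. Speed limits (rad/s): [2.39, 2.39, 3.01, 3.14, 3.14, 3.14].

INTERFACE

Orientations are given as [roll, pitch, yaw] about the fixed x, y, z axes, in that order (R = Rz(yaw) Ry(pitch) Rx(roll)).
In Python, from station import monitor, viewer, order gives the robot as it stands. The module is installed in compiled form; this text tells all that it offers.
- The arm moves only by the tool servo_tool, never from a script. Its argument "targets" is a list of rows, each an object with "angular": the turn, a rotation vector about the tool's x, y, z in degrees, a list of three; "xyz": the shift along the tool's x, y, z in cm, a list of three; "claw": the finger opening in cm, from 0 to 8.76. A call has 1 to 20 rows; each row shifts and turns the commanded pose from where the row before left it, along the tool's axes as they then stand; what a row does not reach is not made up. A row lasts 1/10 s, in which the tool goes at most 50 mm and 8.59 degrees, less where a joint would pass 70% of its speed; a pose out of reach is approached as far as the arm can. A call is refused whole if a number of a shift passes 5 or a number of a turn 8.59, either way. A call with a gripper value outside its range is refused whole. The fingers move at their own pace and stop on an object; "force" is the grip in N (left out, the last holds). Time passes only in rows, so rows that do not move let the fingers close. It gives the time, the measured TCP pose, the force, the opening and the grip force at its end, in the units of the state.
- monitor.get_state(): the state, without advancing time (a new reading comes with each control period).
- viewer.grab_frame(name): name is "scene" or "top" or "wrist"; returns a dict with "color" (384x512x3 uint8, blue, green, red), "fovy" (degrees; the focal length in pixels is half the picture's height over the tangent of half this angle, whatever the lens; pixels are square), "cx", "cy" (the principal point, pixels), "k1" (the pictures are not rectified: a ray, as slopes to the right and down, at radius r is drawn at 1 + k1 r^2 times it, then the intrinsics apply), "R" (3x3) and "t" (3): a world point X has camera coordinates R X + t. Camera axes: x right, y down, z forward; pixel columns grow to the right and rows downward; lengths in m; the calibration is good to about 2 mm. A picture is of the moment at which its call begins. There is no depth.
- order.job_done(): hands the job in; it is judged then, once.
The state is a dict: "t": time; "q": joint angles; "qd": joint speeds; "joint_efforts": joint torques, N m; "eef_pos": TCP position; "ee_rot": TCP orientation; "force": force on the tool from outside, world axes, zero at the start; "moment": the same for the moment, N m; "width": finger opening in m; "gripper_force": force on a finger pad.
Only numpy, scipy, OpenCV 4.12 (cv2) and the standard library are available. Lean on these libraries where they do the work, as an engineer would, in place of code of your own. Each camera call takes 0.05 s, during which the arm holds its last target. There are 200 camera calls.

## Working session

There is one attempt and no reset: what is moved stays moved. The work goes in short steps, Python scripts to look and compute and a tool call to move; the robot and the scene stay as the last step left them, time stands still between calls to the robot, and variables do not carry over. Pictures are saved under pics/ and viewed, at most 10 in all, crops included, and the job is handed in when it is done.

Besides the shell and the picture viewer there is one more tool, called after "Request:" by a JSON object that holds its "fn" and its "kwargs". servo_tool: Moves the arm, as the interface text tells. Its arguments: {"type":"object","properties":{"targets":{"type":"array"},"force":{"type":"number"}},"required":["targets"]}

```bash
mkdir -p pics; cat > h.py <<'E'
import numpy as np, cv2
from scipy.spatial.transform import Rotation as Ro
from station import monitor, viewer, order
import pickle
def grab(n,fn=None):
    f=viewer.grab_frame(n)
    pickle.dump(f,open(f'{n}.pkl','wb'))
    if fn: cv2.imwrite('pics/'+fn,f['color'])
    return f
def load(n): return pickle.load(open(f'{n}.pkl','rb'))
def K(f):
    fl=192/np.tan(np.radians(f['fovy'])/2)
    return np.array([[fl,0,f['cx']],[0,fl,f['cy']],[0,0,1.]]),np.array([f['k1'],0,0,0,0.])
def px2w(f,u,v,z):
    k,d=K(f); p=cv2.undistortPoints(np.array([[[u,v]]],float),k,d)[0,0]
    R=np.array(f['R']);t=np.array(f['t']); c=-R.T@t; r=R.T@np.array([p[0],p[1],1])
    return c+r*(z-c[2])/r[2]
def w2px(f,X):
    k,d=K(f); rv=cv2.Rodrigues(np.array(f['R'],float))[0]
    return cv2.projectPoints(np.atleast_2d(np.array(X,float)),rv,np.array(f['t'],float),k,d)[0][:,0]
E
python3 - <<'E'
from h import *
a=grab('top','top0.png');b=grab('scene','scene0.png')
s=monitor.get_state()
for k in s: print(k,np.round(s[k],4).tolist())
for f in (a,b): print(f['fovy'],f['cx'],f['cy'],f['k1'],(-np.array(f['R']).T@f['t']).round(3))
cv2.imwrite('pics/both.png',cv2.resize(a['color'],(800,600),interpolation=cv2.INTER_CUBIC))
E
```

```text
t 0.1
q [-0.9979, 0.3593, 0.0111, -0.0003, -1.2241, -0.2881]
qd [-0.0008, -0.0022, 0.0011, 0.0017, -0.0, 0.0007]
joint_efforts [-0.003, -58.4163, 29.3749, 7.0157, 0.0101, -0.0001]
eef_pos [0.1895, -0.6474, 0.2477]
ee_rot [3.1401, -0.0002, -2.8569]
force [0.4793, 0.0009, -0.0559]
moment [-0.0016, -0.0536, -0.0728]
gripper_force 0.0
width 0.0877
42.101206062097965 263.5631268794222 206.58559077810057 -0.10946488519396098 [ 0.401 -0.023  1.669]
50.32929954813439 261.9053940101325 188.7470941380069 0.009361616721245011 [1.146 0.105 1.083]
```

View pics/both.png

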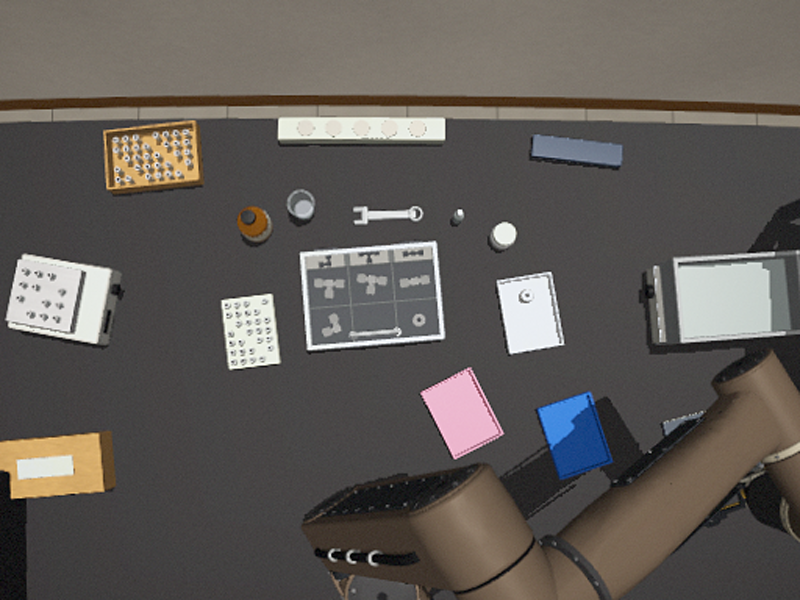

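View pics/scene0.png

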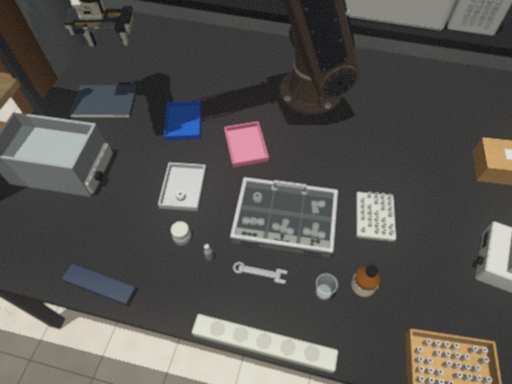

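The top view shows the case around (372,296) in the 800x600 picture, the white metal tray with a nut at (530,312), the rack at (250,330) and the pull bar at (375,332). I'll enlarge the case.

```bash
python3 - <<'E'
from h import *
a=load('top')
c=a['color'][145:235,180:370]
cv2.imwrite('pics/crop1.png',cv2.resize(c,None,fx=4.2,fy=4.2,interpolation=cv2.INTER_CUBIC))
E
```

```text
(no output)
```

View pics/crop1.png

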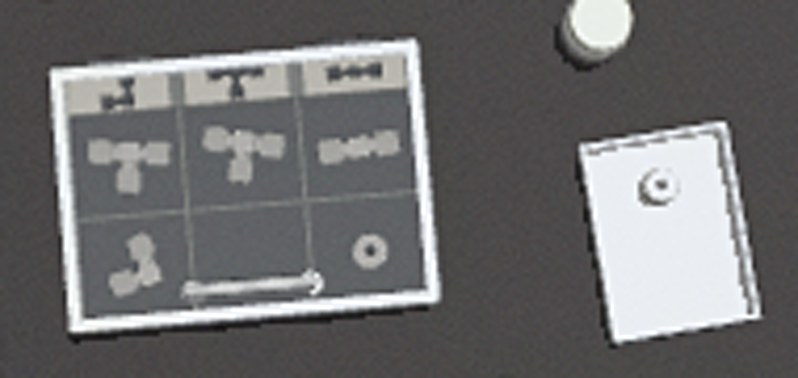

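```bash
cat >> h.py <<'E'
def c1(u,v,z,f=load('top')): return px2w(f,180+(u+.5)/4.2-.5,145+(v+.5)/4.2-.5,z)
def rigid(P,W):
    P=np.array(P);W=np.array(W)[:,:2];p=P.mean(0);w=W.mean(0)
    A=(P-p).T@(W-w); th=np.arctan2(A[0,1]-A[1,0],A[0,0]+A[1,1]); c,s=np.cos(th),np.sin(th)
    R=np.array([[c,-s],[s,c]]); t=w-R@p
    return t,th,(W-(P@R.T+t))
E
python3 - <<'E'
from h import *
W=[c1(*p,.0455) for p in [(50,70),(415,40),(440,300),(70,333)]]
t,th,r=rigid([(.103,.143),(.103,-.143),(-.102,-.143),(-.102,.143)],W); print('case',t,th,r.round(4).tolist())
W=[c1(*p,.022) for p in [(580,145),(724,122),(760,317),(614,343)]]
tt,tth,r=rigid([(.079,.059),(.079,-.059),(-.079,-.059),(-.079,.059)],W); print('tray',tt,tth,r.round(4).tolist())
R=lambda th:np.array([[np.cos(th),-np.sin(th)],[np.sin(th),np.cos(th)]])
for n,p,z in [('ownnut',(660,186),.024),('nut',(370,250),.024),('teeL',(103,152),.017),('teeR',(157,153),.017),('teeB',(129,180),.017),('barL',(190,289),.0775),('barR',(315,283),.0775)]:
    w=c1(*p,z)[:2]; print(n,w.round(4),(R(-th)@(w-t)).round(4),np.hypot(*w))
for n,p in [('bar',(-.081,0)),('hinge',(.103,0)),('near tee cell',(-.057,0)),('far elb',(.026,.093))]: print(n,t+R(th)@p)
E
```

```text
case [0.55745391 0.02666552] 0.08754194199915327 [[0.0005, 0.0002], [-0.0003, -0.0], [0.0003, -0.001], [-0.0005, 0.0008]]
tray [ 0.52396081 -0.30987024] 0.16754772183935887 [[0.0006, -0.0003], [-0.0002, 0.0004], [0.0002, -0.0002], [-0.0006, 0.0002]]
ownnut [ 0.5599 -0.3021] [-0.0263 -0.3277] 0.6362425064529569
nut [ 0.5089 -0.072 ] [-0.057  -0.0941] 0.5139347537831678
teeL [0.5869 0.1392] [0.0392 0.1095] 0.6031960010429802
teeR [0.5861 0.0964] [0.0347 0.067 ] 0.5940253669314663
teeB [0.5647 0.1184] [0.0152 0.0908] 0.5769430505640587
barL [0.4755 0.0664] [-0.0781  0.0467] 0.4801593889821478
barR [ 0.4802 -0.0286] [-0.0818 -0.0483] 0.4810272061080692
bar [0.47676408 0.01958368]
hinge [0.66005948 0.03567083]
near tee cell [0.50067218 0.021682  ]
far elb [0.57522334 0.12158258]
```

The labels read elbow, tee, union from left to right. The left far compartment holds the misplaced tee, the middle near one is free, and the nut is in the right near one. Next I turn the tool and go above the bar.

Request:
{"fn": "servo_tool", "kwargs": {"targets": [{"angular": [0,0,-7.9],"xyz": [0,0,0],"claw": 4},{"angular": [0,0,-7.9],"xyz": [0,0,0],"claw": 4},{"angular": [0,0,-7.9],"xyz": [0,0,0],"claw": 4},{"angular": [0,0,-7.9],"xyz": [0,0,0],"claw": 4},{"angular": [0,0,-7.9],"xyz": [0,0,0],"claw": 4},{"angular": [0,0,-7.9],"xyz": [0,0,0],"claw": 4},{"angular": [0,0,-7.9],"xyz": [0,0,0],"claw": 4},{"angular": [0,0,-7.9],"xyz": [0,0,0],"claw": 4},{"angular": [0,0,-7.9],"xyz": [0,0,0],"claw": 4},{"angular": [0,0,-7.6],"xyz": [0,0,0],"claw": 4},{"angular": [0,0,0],"xyz": [-4,-2.15,0],"claw": 4},{"angular": [0,0,0],"xyz": [-4,-2.15,0],"claw": 4},{"angular": [0,0,0],"xyz": [-4,-2.15,0],"claw": 4},{"angular": [0,0,0],"xyz": [-4,-2.15,0],"claw": 4},{"angular": [0,0,0],"xyz": [-4,-2.15,0],"claw": 4},{"angular": [0,0,0],"xyz": [-4,-2.15,0],"claw": 4},{"angular": [0,0,0],"xyz": [-4,-2.15,0],"claw": 4},{"angular": [0,0,0],"xyz": [-4,-2.15,0],"claw": 4},{"angular": [0,0,0],"xyz": [-4,-2.15,0],"claw": 4},{"angular": [0,0,0],"xyz": [-4,-2.15,0],"claw": 4}], "force": 20}}

```text
t: 2.1
eef_pos: [0.3689, -0.2287, 0.2486]
ee_rot: [-3.141, 0.0, -1.483]
force: [1.6, -0.3, -0.0]
width: 0.0397
gripper_force: 0.0
```

Request:
{"fn": "servo_tool", "kwargs": {"targets": [{"angular": [0,0,0],"xyz": [-4,-2.15,0],"claw": 4},{"angular": [0,0,0],"xyz": [-4,-2.15,0],"claw": 4},{"angular": [0,0,0],"xyz": [-4,-2.15,0],"claw": 4},{"angular": [0,0,0],"xyz": [-4,-2.15,0],"claw": 4},{"angular": [0,0,0],"xyz": [-4,-2.15,0],"claw": 4},{"angular": [0,0,0],"xyz": [-4,-2.15,0],"claw": 4},{"angular": [0,0,0],"xyz": [0,0,0],"claw": 4},{"angular": [0,0,0],"xyz": [0,0,0],"claw": 4}]}}

```text
t: 2.9
eef_pos: [0.4761, 0.0207, 0.2479]
ee_rot: [3.14, -0.0, -1.481]
force: [-0.5, 0.1, -0.6]
width: 0.0399
gripper_force: 0.0
```

```bash
python3 - <<'E'
from h import *
f=grab('wrist')
c=cv2.resize(f['color'],(800,600),interpolation=cv2.INTER_CUBIC)
cv2.imwrite('pics/w1.png',c)
print(np.array(f['R']).round(3).tolist(),(-np.array(f['R']).T@f['t']).round(3))
print(w2px(f,[[.47676,.01958,.0775],[.5089,-.072,.024]])*800/512)
E
```

```text
[[-0.996, -0.09, 0.001], [-0.086, 0.956, 0.282], [-0.026, 0.281, -0.959]] [ 0.483 -0.055  0.385]
[[397.77318608 268.50826821]
 [367.7430367  136.86433666]]
```

View pics/w1.png

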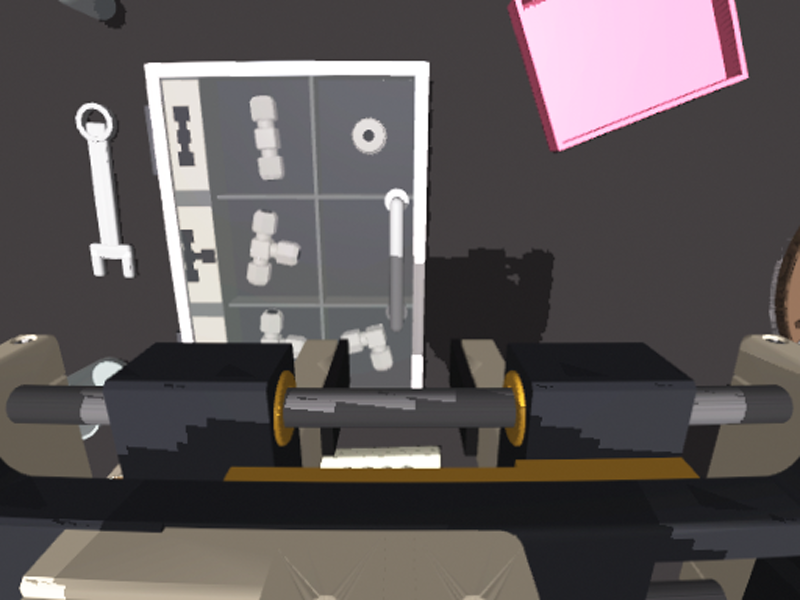

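The wrist view shows the bar centre at (397,263) and the nut at (369,135), both within 5 px of the predictions (398,268) and (368,137). I descend and grip the bar.

Request:
{"fn": "servo_tool", "kwargs": {"targets": [{"angular": [0,0,0],"xyz": [0,0,3.5],"claw": 4},{"angular": [0,0,0],"xyz": [0,0,3.5],"claw": 4},{"angular": [0,0,0],"xyz": [0,0,3.5],"claw": 4},{"angular": [0,0,0],"xyz": [0,0,3.5],"claw": 4},{"angular": [0,0,0],"xyz": [0,0,1.5],"claw": 4},{"angular": [0,0,0],"xyz": [0,0,0.75],"claw": 4},{"angular": [0,0,0],"xyz": [0,0,0],"claw": 4},{"angular": [0,0,0],"xyz": [0,0,0],"claw": 0.6},{"angular": [0,0,0],"xyz": [0,0,0],"claw": 0.6},{"angular": [0,0,0],"xyz": [0,0,0],"claw": 0.6},{"angular": [0,0,0],"xyz": [0,0,0],"claw": 0.6},{"angular": [0,0,0],"xyz": [0,0,0],"claw": 0.6}], "force": 20}}

```text
t: 4.15
eef_pos: [0.4783, 0.0204, 0.0869]
ee_rot: [-3.138, 0.001, -1.482]
force: [5.4, -1.9, -2.3]
width: 0.009
gripper_force: 20.0
```

```bash
python3 - <<'E'
from h import *
a=np.radians(np.arange(0,90.1,6)); x=-184*np.cos(a)+37*np.sin(a); z=184*np.sin(a)+37*np.cos(a)
print(np.c_[np.degrees(a)[1:],-np.diff(x)/10,-np.diff(z)/10].round(2).tolist())
s=monitor.get_state();print(s['eef_pos'],s['force'],s['width'])
E
```

```text
[[6.0, -0.49, -1.9], [12.0, -0.68, -1.84], [18.0, -0.87, -1.76], [24.0, -1.05, -1.66], [30.0, -1.22, -1.54], [36.0, -1.37, -1.4], [42.0, -1.51, -1.25], [48.0, -1.64, -1.09], [54.0, -1.74, -0.91], [60.0, -1.83, -0.72], [66.0, -1.89, -0.53], [72.0, -1.94, -0.33], [78.0, -1.96, -0.12], [84.0, -1.96, 0.08], [90.0, -1.94, 0.29]]
[0.47828107 0.02035664 0.08694068] [ 5.37411462 -1.87488723 -2.25129067] 0.009016044123587497
```

Request:
{"fn": "servo_tool", "kwargs": {"targets": [{"angular": [0,0,0],"xyz": [0,-0.22,-0.95],"claw": 0.6},{"angular": [0,0,0],"xyz": [0,-0.27,-0.95],"claw": 0.6},{"angular": [0,0,0],"xyz": [0,-0.34,-0.92],"claw": 0.6},{"angular": [0,0,0],"xyz": [0,-0.34,-0.92],"claw": 0.6},{"angular": [0,0,0],"xyz": [0,-0.87,-1.76],"claw": 0.6},{"angular": [0,0,0],"xyz": [0,-1.05,-1.66],"claw": 0.6},{"angular": [0,0,0],"xyz": [0,-1.22,-1.54],"claw": 0.6},{"angular": [0,0,0],"xyz": [0,0,0],"claw": 0.6}]}}

```text
t: 4.95
eef_pos: [0.52, 0.0239, 0.1744]
ee_rot: [-3.141, 0.0, -1.483]
force: [-3.7, 0.4, 5.1]
width: 0.009
gripper_force: 20.0
```

```bash
python3 - <<'E'
from h import *
s=monitor.get_state();print(s['eef_pos'],s['force'],s['moment'],s['width'],s['gripper_force'])
p=s['eef_pos'];c=np.array([.55745,.02667]);th=.0875
cx=(p[0]-c[0])*np.cos(th)+(p[1]-c[1])*np.sin(th); print(cx, np.hypot(cx-.103,p[2]-.008-.0405))
E
```

```text
[0.51998015 0.02385355 0.17443085] [-3.68200218  0.3949695   5.05256049] [ 0.49878064  1.56532945 -0.08529897] 0.009011967845922723 20.004160702228546
-0.03757262268925409 0.1887306052162203
```

Request:
{"fn": "servo_tool", "kwargs": {"targets": [{"angular": [0,0,0],"xyz": [0,-1.37,-1.4],"claw": 0.6},{"angular": [0,0,0],"xyz": [0,-1.51,-1.25],"claw": 0.6},{"angular": [0,0,0],"xyz": [0,-1.64,-1.09],"claw": 0.6},{"angular": [0,0,0],"xyz": [0,-1.74,-0.91],"claw": 0.6},{"angular": [0,0,0],"xyz": [0,-1.83,-0.72],"claw": 0.6},{"angular": [0,0,0],"xyz": [0,-1.89,-0.53],"claw": 0.6},{"angular": [0,0,0],"xyz": [0,-1.94,-0.33],"claw": 0.6},{"angular": [0,0,0],"xyz": [0,-1.96,-0.12],"claw": 0.6},{"angular": [0,0,0],"xyz": [0,-1.96,0.08],"claw": 0.6},{"angular": [0,0,0],"xyz": [0,-1.0,0.1],"claw": 0.6},{"angular": [0,0,0],"xyz": [0,-0.9,0.18],"claw": 0.6},{"angular": [0,0,0],"xyz": [0,0,0],"claw": 0.6},{"angular": [0,0,0],"xyz": [0,0,0],"claw": 0.6}]}}

```text
t: 6.25
eef_pos: [0.697, 0.0388, 0.2335]
ee_rot: [-3.139, -0.001, -1.483]
force: [3.5, -2.0, 2.6]
width: 0.0089
gripper_force: 20.0
```

```bash
python3 - <<'E'
from h import *
s=monitor.get_state();print(s['eef_pos'],s['force'],s['moment'],s['width'],s['gripper_force'])
p=s['eef_pos'];c=np.array([.55745,.02667]);th=.0875
cx=(p[0]-c[0])*np.cos(th)+(p[1]-c[1])*np.sin(th);dz=p[2]-.008-.0405; print(cx, np.hypot(cx-.103,dz), np.degrees(np.arctan2(dz,.103-cx)-np.arctan2(37,184)))
E
```

```text
[0.69698738 0.03883077 0.23346698] [ 3.53643733 -2.00467906  2.61557723] [-0.9051489  -1.11422914 -0.02120385] 0.00887096714596288 19.9975848197937
0.14006626719184945 0.1886443542843867 89.96183264848902
```

Request:
{"fn": "servo_tool", "kwargs": {"targets": [{"angular": [0,0,0],"xyz": [0,0,0],"claw": 1.6},{"angular": [0,0,0],"xyz": [0,0,0],"claw": 1.6},{"angular": [0,0,0],"xyz": [0,0,0],"claw": 1.6},{"angular": [0,0,0],"xyz": [0,0,-0.8],"claw": 1.6},{"angular": [0,0,0],"xyz": [0,0,-2],"claw": 1.6},{"angular": [0,0,0],"xyz": [0,0,-3],"claw": 1.6},{"angular": [0,0,0],"xyz": [0,0,-3],"claw": 1.6},{"angular": [0,0,0],"xyz": [0,0,-1.5],"claw": 1.6},{"angular": [0,0,0],"xyz": [0,0,0],"claw": 1.6},{"angular": [0,0,0],"xyz": [0,0,0],"claw": 1.6},{"angular": [0,0,0],"xyz": [0,0,0],"claw": 1.6},{"angular": [0,0,0],"xyz": [0,0,0],"claw": 1.6},{"angular": [0,0,0],"xyz": [0,0,0],"claw": 1.6},{"angular": [0,0,0],"xyz": [0,0,0],"claw": 1.6}]}}

```text
t: 7.65
eef_pos: [0.6959, 0.0391, 0.3355]
ee_rot: [3.141, -0.0, -1.483]
force: [-0.2, -0.7, 0.2]
width: 0.0161
gripper_force: 0.0
```

```bash
python3 - <<'E'
from h import *
f=grab('scene'); s=monitor.get_state(); print(s['eef_pos'],s['ee_rot'],s['q'])
c=f['color'][90:290,180:400]
cv2.imwrite('pics/s2.png',cv2.resize(c,None,fx=3,fy=3,interpolation=cv2.INTER_CUBIC))
E
```

```text
[0.69594323 0.03912669 0.33560124] [ 3.14103683e+00 -1.38640886e-04 -1.48318951e+00] [ 3.34919995e-01  3.60261161e-01  2.08388824e-01 -1.66143386e-06
 -1.41949684e+00 -2.47312967e-01]
```

View pics/s2.png

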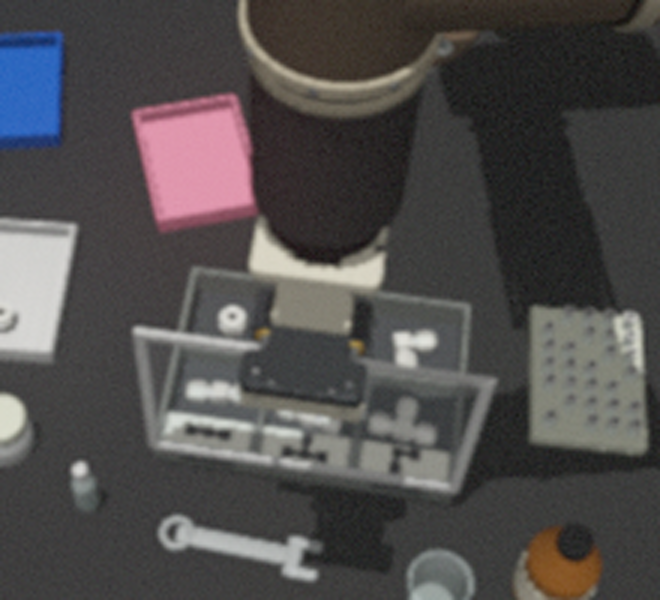

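The lid stands upright with the gripper clear. Next I go to the misplaced tee, with the camera side turned towards the base so that it clears the lid.

Request:
{"fn": "servo_tool", "kwargs": {"targets": [{"angular": [0,0,8.04],"xyz": [0,0,0],"claw": 3.4},{"angular": [0,0,8.04],"xyz": [0,0,0],"claw": 3.4},{"angular": [0,0,8.04],"xyz": [0,0,0],"claw": 3.4},{"angular": [0,0,8.04],"xyz": [0,0,0],"claw": 3.4},{"angular": [0,0,8.04],"xyz": [0,0,0],"claw": 3.4},{"angular": [0,0,8.04],"xyz": [0,0,0],"claw": 3.4},{"angular": [0,0,8.04],"xyz": [0,0,0],"claw": 3.4},{"angular": [0,0,8.04],"xyz": [0,0,0],"claw": 3.4},{"angular": [0,0,8.04],"xyz": [0,0,0],"claw": 3.4},{"angular": [0,0,8.04],"xyz": [0,0,0],"claw": 3.4},{"angular": [0,0,8.04],"xyz": [0,0,0],"claw": 3.4},{"angular": [0,0,8.04],"xyz": [0,0,0],"claw": 3.4},{"angular": [0,0,0],"xyz": [3.33,1.9,0],"claw": 3.4},{"angular": [0,0,0],"xyz": [3.33,1.9,0],"claw": 3.4},{"angular": [0,0,0],"xyz": [3.33,1.9,0],"claw": 3.4},{"angular": [0,0,0],"xyz": [3.33,1.9,0],"claw": 3.4},{"angular": [0,0,0],"xyz": [0,0,4.5],"claw": 3.4},{"angular": [0,0,0],"xyz": [0,0,4.5],"claw": 3.4},{"angular": [0,0,0],"xyz": [0,0,4.5],"claw": 3.4},{"angular": [0,0,0],"xyz": [0,0,0],"claw": 3.4}]}}

```text
t: 9.7
eef_pos: [0.5612, 0.1172, 0.1953]
ee_rot: [-3.138, -0.009, 3.115]
force: [0.3, -0.4, 0.2]
width: 0.0338
gripper_force: 0.0
```

```bash
python3 - <<'E'
from h import *
f=grab('wrist'); s=monitor.get_state(); print(s['eef_pos'],s['ee_rot'],s['force'])
g=f['color'].copy()
cv2.imwrite('pics/w2.png',cv2.resize(g,(800,600),interpolation=cv2.INTER_CUBIC))
print(w2px(f,[[.5647,.1184,.022],[.5869,.1392,.022],[.5861,.0964,.022],s['eef_pos']+np.array([0,0,-.022])])*800/512)
E
```

```text
[0.56345633 0.11775208 0.19918994] [-3.13862296 -0.004636    3.11616197] [0.41299745 0.09498993 1.54767897]
[[401.1667781  276.17249338]
 [429.46460364 304.05687253]
 [372.71130849 304.36279517]
 [399.59832528 369.78816712]]
```

View pics/w2.png

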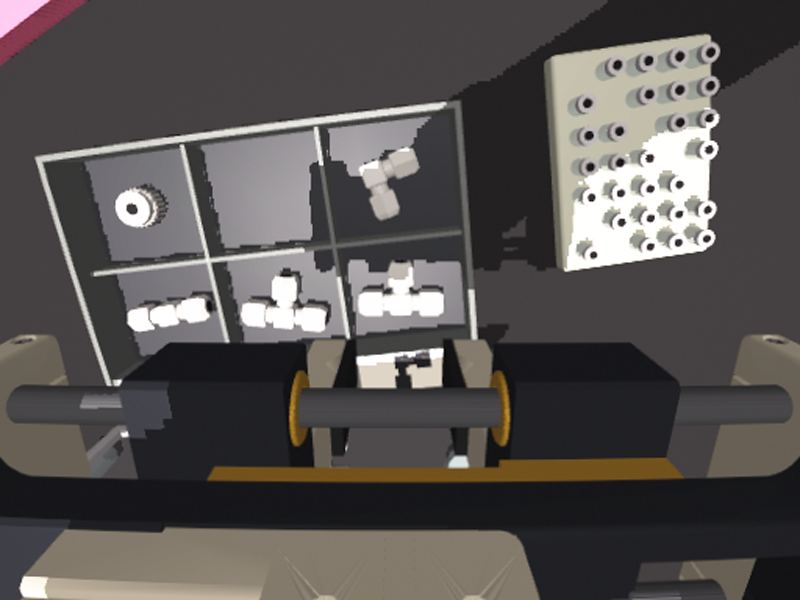

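The open case confirms it: the tee's branch nut is at (401,272) and its run nuts at (372,302) and (430,302), straight under the jaws and square to them. I descend and grip.

Request:
{"fn": "servo_tool", "kwargs": {"targets": [{"angular": [0,0,0],"xyz": [0,0,3.8],"claw": 3.4},{"angular": [0,0,0],"xyz": [0,0,3.8],"claw": 3.4},{"angular": [0,0,0],"xyz": [0,0,3.8],"claw": 3.4},{"angular": [0,0,0],"xyz": [0,0,3.8],"claw": 3.4},{"angular": [0,0,0],"xyz": [0.1,0,1.3],"claw": 3.4},{"angular": [0,0,0],"xyz": [0,0,0.6],"claw": 3.4},{"angular": [0,0,0],"xyz": [0,0,0],"claw": 3.4},{"angular": [0,0,0],"xyz": [0,0,0],"claw": 3.4},{"angular": [0,0,0],"xyz": [0,0,0],"claw": 1.0},{"angular": [0,0,0],"xyz": [0,0,0],"claw": 1.0},{"angular": [0,0,0],"xyz": [0,0,0],"claw": 1.0},{"angular": [0,0,0],"xyz": [0,0,0],"claw": 1.0},{"angular": [0,0,0],"xyz": [0,0,0],"claw": 1.0}], "force": 35}}

```text
t: 11.05
eef_pos: [0.5642, 0.1187, 0.031]
ee_rot: [3.141, 0.001, 3.116]
force: [-1.8, -0.7, 8.0]
width: 0.0195
gripper_force: 35.0
```

Request:
{"fn": "servo_tool", "kwargs": {"targets": [{"angular": [0,0,0],"xyz": [0,0,-1.5],"claw": 1.0},{"angular": [0,0,0],"xyz": [0,0,-3],"claw": 1.0},{"angular": [0,0,0],"xyz": [0,0,-3.5],"claw": 1.0},{"angular": [0,0,-6.4],"xyz": [0,0,0],"claw": 1.0},{"angular": [0,0,0],"xyz": [2.05,-2.28,0],"claw": 1.0},{"angular": [0,0,0],"xyz": [2.05,-2.28,0],"claw": 1.0},{"angular": [0,0,0],"xyz": [2.05,-2.28,0],"claw": 1.0},{"angular": [0,0,0],"xyz": [2.05,-2.28,0],"claw": 1.0},{"angular": [0,0,0],"xyz": [0,0,0],"claw": 1.0},{"angular": [0,0,0],"xyz": [0,0,0],"claw": 1.0}]}}

```text
t: 12.05
eef_pos: [0.4899, 0.0203, 0.1104]
ee_rot: [3.141, 0.001, -3.056]
force: [1.2, 0.9, -1.2]
width: 0.0198
gripper_force: 35.0
```

```bash
python3 - <<'E'
from h import *
f=grab('wrist'); s=monitor.get_state(); print(s['eef_pos'],s['ee_rot'],s['force'],s['width'])
cv2.imwrite('pics/w3.png',cv2.resize(f['color'],(800,600),interpolation=cv2.INTER_CUBIC))
E
```

```text
[0.49039451 0.02076001 0.11037977] [ 3.14128259e+00  1.07593771e-03 -3.05562332e+00] [-0.01331853  0.49329906 -1.08079178] 0.019545339393122262
```

View pics/w3.png

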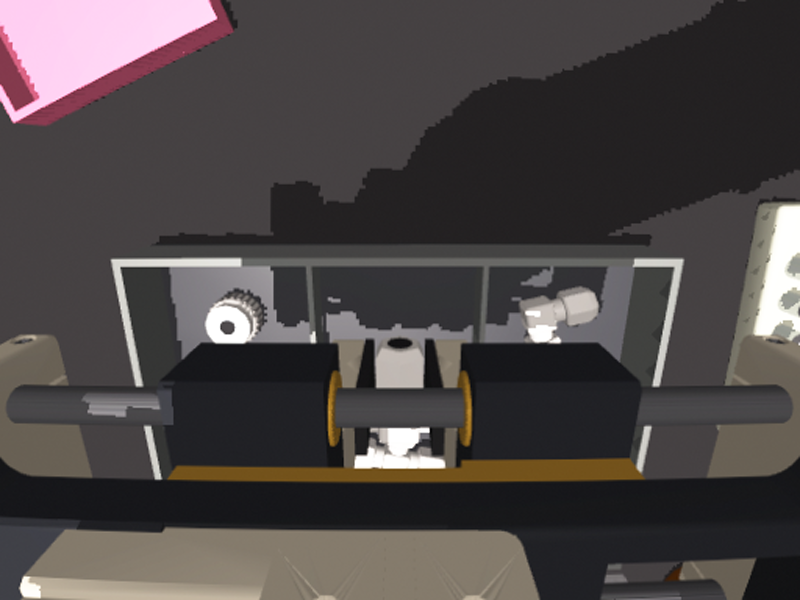

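The tee hangs square at (400,400), midway between the dividers at columns 311 and 484. I lower and release it, then go above the nut.

Request:
{"fn": "servo_tool", "kwargs": {"targets": [{"angular": [0,0,0],"xyz": [0,0,2.5],"claw": 1.0},{"angular": [0,0,0],"xyz": [0,0,3],"claw": 1.0},{"angular": [0,0,0],"xyz": [0,0,1.6],"claw": 1.0},{"angular": [0,0,0],"xyz": [0,0,0.8],"claw": 1.0},{"angular": [0,0,0],"xyz": [0,0,0],"claw": 1.0},{"angular": [0,0,0],"xyz": [0,0,0],"claw": 1.0},{"angular": [0,0,0],"xyz": [0,0,0],"claw": 3.2},{"angular": [0,0,0],"xyz": [0,0,0],"claw": 3.2},{"angular": [0,0,0],"xyz": [0,0,0],"claw": 3.2},{"angular": [0,0,0],"xyz": [0,0,-2],"claw": 3.2},{"angular": [0,0,0],"xyz": [0,0,-3],"claw": 3.2},{"angular": [0,0,0],"xyz": [0,0,-3],"claw": 3.2},{"angular": [0,0,0],"xyz": [-0.35,-3.14,0],"claw": 4},{"angular": [0,0,0],"xyz": [-0.35,-3.14,0],"claw": 4},{"angular": [0,0,0],"xyz": [-0.35,-3.13,0],"claw": 4},{"angular": [0,0,0],"xyz": [0,0,0],"claw": 4},{"angular": [0,0,0],"xyz": [0,0,0],"claw": 4}]}}

```text
t: 13.8
eef_pos: [0.5084, -0.0729, 0.111]
ee_rot: [3.142, 0.0, -3.057]
force: [-0.4, 1.1, -0.3]
width: 0.0399
gripper_force: 0.0
```

```bash
python3 - <<'E'
from h import *
f=grab('wrist'); s=monitor.get_state(); print(s['eef_pos'],s['ee_rot'],s['force'],s['width'])
cv2.imwrite('pics/w4.png',cv2.resize(f['color'],(800,600),interpolation=cv2.INTER_CUBIC))
print(w2px(f,[[.5089,-.072,.024]])*800/512)
E
```

```text
[ 0.50837424 -0.07230186  0.11099402] [ 3.14149297e+00  9.76793108e-05 -3.05627781e+00] [0.62680526 0.29825107 0.21449444] 0.03964678094768027
[[399.72682066 308.37909932]]
```

View pics/w4.png

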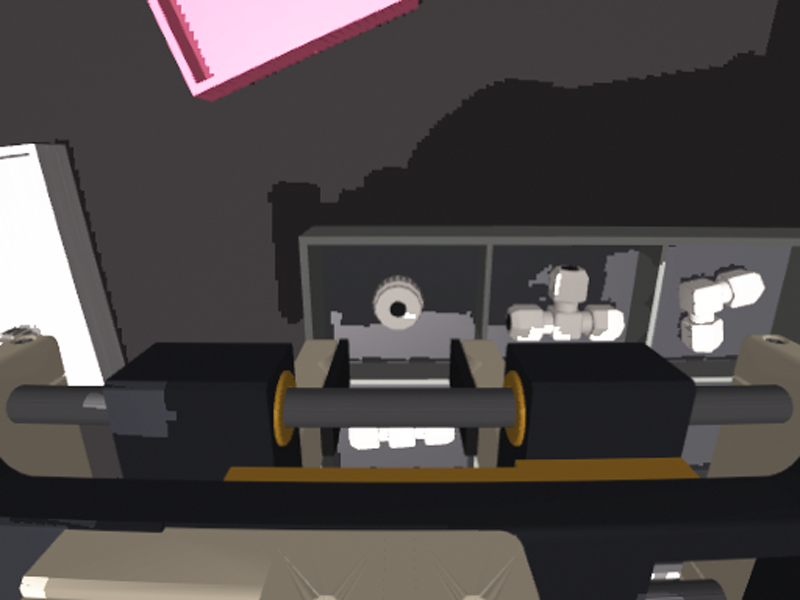

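The nut is at (398,309), as predicted, and the placed tee sits square in the middle near compartment. I pick the nut and carry it over the tray.

Request:
{"fn": "servo_tool", "kwargs": {"targets": [{"angular": [0,0,0],"xyz": [0,0,3],"claw": 4},{"angular": [0,0,0],"xyz": [0,0,3],"claw": 4},{"angular": [0,0,0],"xyz": [0,0,1.4],"claw": 4},{"angular": [0,0,0],"xyz": [0,0,0.7],"claw": 4},{"angular": [0,0,0],"xyz": [0,0,0],"claw": 4},{"angular": [0,0,0],"xyz": [0,0,0],"claw": 4},{"angular": [0,0,0],"xyz": [0,0,0],"claw": 1.6},{"angular": [0,0,0],"xyz": [0,0,0],"claw": 1.6},{"angular": [0,0,0],"xyz": [0,0,0],"claw": 1.6},{"angular": [0,0,0],"xyz": [0,0,0],"claw": 1.6},{"angular": [0,0,0],"xyz": [0,0,-2],"claw": 1.6},{"angular": [0,0,0],"xyz": [0,0,-3],"claw": 1.6},{"angular": [0,0,0],"xyz": [0,0,-3],"claw": 1.6},{"angular": [0,0,0],"xyz": [0.66,-4,0],"claw": 1.6},{"angular": [0,0,0],"xyz": [0.66,-4,0],"claw": 1.6},{"angular": [0,0,0],"xyz": [0.66,-4,0],"claw": 1.6},{"angular": [0,0,0],"xyz": [0.66,-4,0],"claw": 1.6},{"angular": [0,0,0],"xyz": [0.66,-4,0],"claw": 1.6},{"angular": [0,0,0],"xyz": [0.66,-4,0],"claw": 1.6},{"angular": [0,0,0],"xyz": [0,0,0],"claw": 1.6}], "force": 20}}

```text
t: 15.85
eef_pos: [0.4888, -0.3186, 0.1095]
ee_rot: [-3.141, -0.001, -3.059]
force: [-0.8, 0.9, -0.5]
width: 0.0268
gripper_force: 20.0
```

Request:
{"fn": "servo_tool", "kwargs": {"targets": [{"angular": [0,0,0],"xyz": [0,0,3],"claw": 1.6},{"angular": [0,0,0],"xyz": [0,0,3],"claw": 1.6},{"angular": [0,0,0],"xyz": [0,0,1.3],"claw": 1.6},{"angular": [0,0,0],"xyz": [0,0,0.7],"claw": 1.6},{"angular": [0,0,0],"xyz": [0,0,0],"claw": 1.6},{"angular": [0,0,0],"xyz": [0,0,0],"claw": 1.6},{"angular": [0,0,0],"xyz": [0,0,0],"claw": 4.5},{"angular": [0,0,0],"xyz": [0,0,0],"claw": 4.5},{"angular": [0,0,0],"xyz": [0,0,0],"claw": 4.5},{"angular": [0,0,0],"xyz": [0,0,-2],"claw": 4.5},{"angular": [0,0,0],"xyz": [0,0,-4],"claw": 4.5},{"angular": [0,0,0],"xyz": [0,0,-4],"claw": 4.5},{"angular": [0,0,0],"xyz": [0,0,-5],"claw": 4.5},{"angular": [0,0,0],"xyz": [0,0,-5],"claw": 4.5},{"angular": [0,0,0],"xyz": [0,0,-5],"claw": 4.5},{"angular": [0,0,0],"xyz": [0,0,-5],"claw": 4.5},{"angular": [0,0,0],"xyz": [0,0,0],"claw": 4.5},{"angular": [0,0,0],"xyz": [0,0,0],"claw": 4.5}]}}

```text
t: 17.65
eef_pos: [0.49, -0.3148, 0.3318]
ee_rot: [-3.141, 0.004, -3.056]
force: [-0.1, 0.3, -1.3]
width: 0.0447
gripper_force: 0.0
```

```bash
python3 - <<'E'
from h import *
f=grab('scene'); s=monitor.get_state(); print(s['eef_pos'],s['ee_rot'],s['force'],s['width'],s['q'])
c=f['color'][130:280,140:360]
cv2.imwrite('pics/s3.png',cv2.resize(c,None,fx=3.6,fy=3.6,interpolation=cv2.INTER_CUBIC))
E
```

```text
[ 0.48943707 -0.3145096   0.33002983] [ 3.14126009e+00  6.71909607e-04 -3.05553370e+00] [ 0.06634899  0.85513544 -0.09705798] 0.04480554936564191 [-2.35529945e-01  1.63430129e-01 -6.77249141e-02 -5.42378969e-04
 -1.33910897e+00 -1.24908292e+00]
```

View pics/s3.png

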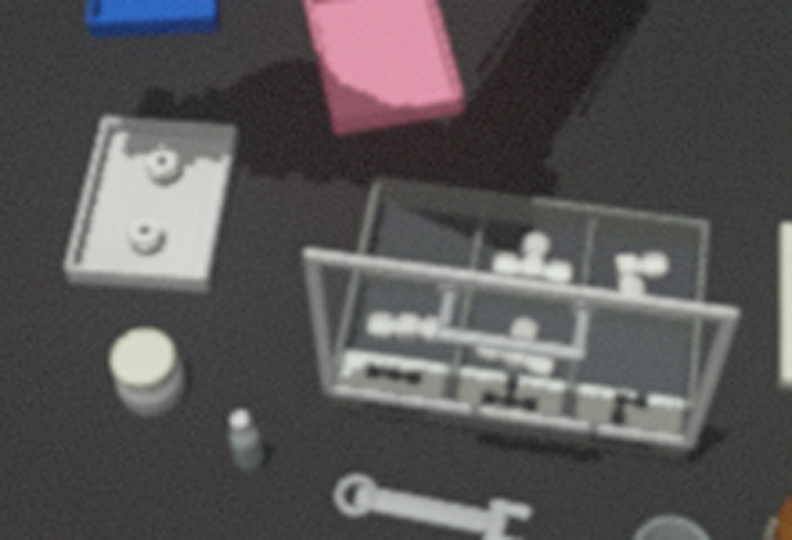

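Both nuts are in the tray at (162,163) and (147,235), each column is right, and the lid still stands with its bar from (447,335) to (583,352). I check the bar against the pose I expect.

```bash
python3 - <<'E'
from h import *
f=load('scene'); t=np.array([.55745,.02667]);th=.0875
R=np.array([[np.cos(th),-np.sin(th)],[np.sin(th),np.cos(th)]])
for a in (86,88,90,92):
    r=np.radians(a); P=[]
    for s,n,y in [(184,37,-.041),(184,37,.041),(205,2.5,-.143),(205,2.5,.143)]:
        x=.103+(-s*np.cos(r)+n*np.sin(r))/1000; z=.0405+(s*np.sin(r)+n*np.cos(r))/1000
        P.append([*(t+R@[x,y]),z])
    q=w2px(f,P); print(a,((q-[140,130])*3.6).round(0).tolist())
# to regrip: rotate yaw to -1.483 then move
s=monitor.get_state(); d=np.array([.6965,.0388])-s['eef_pos'][:2]; y=-1.483
print(d@[np.cos(y),np.sin(y)], d@[np.sin(y),-np.cos(y)], np.degrees(y-s['ee_rot'][2]))
E
```

```text
86 [[454.0, 317.0], [577.0, 334.0], [313.0, 236.0], [741.0, 295.0]]
88 [[453.0, 326.0], [576.0, 344.0], [310.0, 245.0], [741.0, 304.0]]
90 [[451.0, 335.0], [575.0, 353.0], [308.0, 254.0], [740.0, 314.0]]
92 [[450.0, 345.0], [574.0, 363.0], [306.0, 263.0], [739.0, 324.0]]
-0.33379276098830374 -0.23724485422544228 90.09954435162223
```

Request:
{"fn": "servo_tool", "kwargs": {"targets": [{"angular": [0,0,-8.19],"xyz": [0,0,0],"claw": 1.8},{"angular": [0,0,-8.19],"xyz": [0,0,0],"claw": 1.8},{"angular": [0,0,-8.19],"xyz": [0,0,0],"claw": 1.8},{"angular": [0,0,-8.19],"xyz": [0,0,0],"claw": 1.8},{"angular": [0,0,-8.19],"xyz": [0,0,0],"claw": 1.8},{"angular": [0,0,-8.19],"xyz": [0,0,0],"claw": 1.8},{"angular": [0,0,-8.19],"xyz": [0,0,0],"claw": 1.8},{"angular": [0,0,-8.19],"xyz": [0,0,0],"claw": 1.8},{"angular": [0,0,-8.19],"xyz": [0,0,0],"claw": 1.8},{"angular": [0,0,-8.19],"xyz": [0,0,0],"claw": 1.8},{"angular": [0,0,-8.19],"xyz": [0,0,0],"claw": 1.8},{"angular": [0,0,0],"xyz": [-4.17,-2.96,0],"claw": 1.8},{"angular": [0,0,0],"xyz": [-4,-2.85,0],"claw": 1.8},{"angular": [0,0,0],"xyz": [-4.17,-2.96,0],"claw": 1.8},{"angular": [0,0,0],"xyz": [-4.17,-2.96,0],"claw": 1.8},{"angular": [0,0,0],"xyz": [-4.17,-2.96,0],"claw": 1.8},{"angular": [0,0,0],"xyz": [-4.17,-2.96,0],"claw": 1.8},{"angular": [0,0,0],"xyz": [-4.17,-2.96,0],"claw": 1.8},{"angular": [0,0,0],"xyz": [-4.3,-3.05,0],"claw": 1.8},{"angular": [0,0,0],"xyz": [0,0,0],"claw": 1.8}]}}

```text
t: 19.7
eef_pos: [0.6928, 0.0347, 0.3256]
ee_rot: [3.136, -0.0, -1.479]
force: [0.2, -1.2, -0.5]
width: 0.0182
gripper_force: 0.0
```

Request:
{"fn": "servo_tool", "kwargs": {"targets": [{"angular": [0,0,0],"xyz": [0,0,0],"claw": 1.8},{"angular": [0,0,0],"xyz": [0,0,0],"claw": 1.8}]}}

```text
t: 19.9
eef_pos: [0.6908, 0.0292, 0.3287]
ee_rot: [3.139, -0.001, -1.483]
force: [-0.2, -0.0, 0.3]
width: 0.0181
gripper_force: 0.0
```

Request:
{"fn": "servo_tool", "kwargs": {"targets": [{"angular": [0,0,0],"xyz": [-0.9,-0.7,0],"claw": 1.8},{"angular": [0,0,0],"xyz": [0,0,0],"claw": 1.8},{"angular": [0,0,0],"xyz": [0,0,0],"claw": 1.8},{"angular": [0,0,0],"xyz": [0,0,0],"claw": 1.8},{"angular": [0,0,0],"xyz": [0,0,0],"claw": 1.8}]}}

```text
t: 20.4
eef_pos: [0.6974, 0.0389, 0.3302]
ee_rot: [-3.141, 0.0, -1.483]
force: [0.5, 0.5, 0.0]
width: 0.018
gripper_force: 0.0
```

```bash
python3 - <<'E'
from h import *
s=monitor.get_state();p=s['eef_pos'];c=np.array([.55745,.02667]);th=.0875
print(p,s['ee_rot'],(p[0]-c[0])*np.cos(th)+(p[1]-c[1])*np.sin(th),-(p[0]-c[0])*np.sin(th)+(p[1]-c[1])*np.cos(th))
E
```

```text
[0.69743042 0.03887522 0.33022206] [-3.14126473e+00  4.94623717e-05 -1.48339926e+00] 0.14051149071576718 -7.413932524441211e-05
```

Request:
{"fn": "servo_tool", "kwargs": {"targets": [{"angular": [0,0,0],"xyz": [0,0,2],"claw": 1.8},{"angular": [0,0,0],"xyz": [0,0,2.5],"claw": 1.8},{"angular": [0,0,0],"xyz": [0,0,2.5],"claw": 1.8},{"angular": [0,0,0],"xyz": [0,0,1.8],"claw": 1.8},{"angular": [0,0,0],"xyz": [0,0,0.9],"claw": 1.8},{"angular": [0,0,0],"xyz": [0,0,0],"claw": 1.8},{"angular": [0,0,0],"xyz": [0,0,0],"claw": 0.6},{"angular": [0,0,0],"xyz": [0,0,0],"claw": 0.6},{"angular": [0,0,0],"xyz": [0,0,0],"claw": 0.6},{"angular": [0,0,0],"xyz": [0,0,0],"claw": 0.6}], "force": 20}}

```text
t: 21.4
eef_pos: [0.6977, 0.0392, 0.2341]
ee_rot: [-3.141, 0.0, -1.483]
force: [-1.8, -0.2, 3.4]
width: 0.0089
gripper_force: 20.0
```

Request:
{"fn": "servo_tool", "kwargs": {"targets": [{"angular": [0,0,0],"xyz": [0,0.9,-0.18],"claw": 0.6},{"angular": [0,0,0],"xyz": [0,1.0,-0.1],"claw": 0.6},{"angular": [0,0,0],"xyz": [0,1.96,-0.08],"claw": 0.6},{"angular": [0,0,0],"xyz": [0,1.96,0.12],"claw": 0.6},{"angular": [0,0,0],"xyz": [0,1.94,0.33],"claw": 0.6},{"angular": [0,0,0],"xyz": [0,1.89,0.53],"claw": 0.6},{"angular": [0,0,0],"xyz": [0,1.83,0.72],"claw": 0.6},{"angular": [0,0,0],"xyz": [0,1.74,0.91],"claw": 0.6},{"angular": [0,0,0],"xyz": [0,1.64,1.09],"claw": 0.6},{"angular": [0,0,0],"xyz": [0,1.51,1.25],"claw": 0.6},{"angular": [0,0,0],"xyz": [0,1.37,1.4],"claw": 0.6},{"angular": [0,0,0],"xyz": [0,1.22,1.54],"claw": 0.6},{"angular": [0,0,0],"xyz": [0,1.05,1.66],"claw": 0.6},{"angular": [0,0,0],"xyz": [0,0.87,1.76],"claw": 0.6},{"angular": [0,0,0],"xyz": [0,0,0],"claw": 0.6},{"angular": [0,0,0],"xyz": [0,0,0],"claw": 0.6}]}}

```text
t: 23.0
eef_pos: [0.4889, 0.0215, 0.123]
ee_rot: [-3.141, 0.001, -1.483]
force: [3.2, 3.5, -6.1]
width: 0.0091
gripper_force: 20.0
```

```bash
python3 - <<'E'
from h import *
s=monitor.get_state();p=s['eef_pos'];c=np.array([.55745,.02667]);th=.0875
cx=(p[0]-c[0])*np.cos(th)+(p[1]-c[1])*np.sin(th);dz=p[2]-.008-.0405; print(p,s['force'],cx, np.hypot(cx-.103,dz), np.degrees(np.arctan2(dz,.103-cx)-np.arctan2(37,184)))
E
```

```text
[0.48889339 0.02148495 0.12304226] [ 3.20827184  3.51325323 -6.0544578 ] -0.06874745198149153 0.18722643023400587 12.092126839984248
```

Request:
{"fn": "servo_tool", "kwargs": {"targets": [{"angular": [0,0,0],"xyz": [0,0.34,0.92],"claw": 0.6},{"angular": [0,0,0],"xyz": [0,0.34,0.92],"claw": 0.6},{"angular": [0,0,0],"xyz": [0,0.27,0.9],"claw": 0.6},{"angular": [0,0,0],"xyz": [0,0.15,0.5],"claw": 0.6},{"angular": [0,0,0],"xyz": [0,0.08,0.3],"claw": 0.6},{"angular": [0,0,0],"xyz": [0,0,0.1],"claw": 0.6},{"angular": [0,0,0],"xyz": [0,0,0],"claw": 0.6},{"angular": [0,0,0],"xyz": [0,0,0],"claw": 0.6}]}}

```text
t: 23.8
eef_pos: [0.4783, 0.0204, 0.0873]
ee_rot: [-3.139, 0.001, -1.483]
force: [0.0, 6.0, 5.4]
width: 0.0092
gripper_force: 20.0
```

Request:
{"fn": "servo_tool", "kwargs": {"targets": [{"angular": [0,0,0],"xyz": [0,0,0.1],"claw": 0.6},{"angular": [0,0,0],"xyz": [0,0,0],"claw": 0.6},{"angular": [0,0,0],"xyz": [0,0,0],"claw": 0.6}]}}

```text
t: 24.1
eef_pos: [0.4783, 0.0204, 0.0871]
ee_rot: [-3.139, 0.001, -1.482]
force: [-3.3, 6.3, 15.2]
width: 0.0095
gripper_force: 20.0
```

Request:
{"fn": "servo_tool", "kwargs": {"targets": [{"angular": [0,0,0],"xyz": [0,0,0.1],"claw": 0.6},{"angular": [0,0,0],"xyz": [0,0,0],"claw": 0.6},{"angular": [0,0,0],"xyz": [0,0,0],"claw": 0.6}]}}

```text
t: 24.4
eef_pos: [0.4784, 0.0204, 0.0867]
ee_rot: [-3.139, 0.001, -1.482]
force: [-6.1, 5.9, 23.1]
width: 0.0094
gripper_force: 20.0
```

The force climbs to 23 N with almost no motion, so the lid is on its seat. I release and retreat.

Request:
{"fn": "servo_tool", "kwargs": {"targets": [{"angular": [0,0,0],"xyz": [0,0,-0.2],"claw": 0.6},{"angular": [0,0,0],"xyz": [0,0,0],"claw": 3},{"angular": [0,0,0],"xyz": [0,0,0],"claw": 3},{"angular": [0,0,0],"xyz": [0,0,0],"claw": 3},{"angular": [0,0,0],"xyz": [0,0,-2],"claw": 3},{"angular": [0,0,0],"xyz": [0,0,-4],"claw": 3},{"angular": [0,0,0],"xyz": [0,0,-4],"claw": 3},{"angular": [0,0,0],"xyz": [0,0,-4],"claw": 3},{"angular": [0,0,0],"xyz": [4,0,-3],"claw": 3},{"angular": [0,0,0],"xyz": [4,0,0],"claw": 3},{"angular": [0,0,0],"xyz": [4,0,0],"claw": 3},{"angular": [0,0,0],"xyz": [4,0,0],"claw": 3},{"angular": [0,0,0],"xyz": [4,0,0],"claw": 3},{"angular": [0,0,0],"xyz": [4,0,0],"claw": 3},{"angular": [0,0,0],"xyz": [0,0,0],"claw": 3},{"angular": [0,0,0],"xyz": [0,0,0],"claw": 3}]}}

```text
t: 26.0
eef_pos: [0.498, -0.2201, 0.256]
ee_rot: [3.139, 0.001, -1.486]
force: [-0.6, 0.5, -0.1]
width: 0.0301
gripper_force: 0.0
```

```bash
python3 - <<'E'
from h import *
f=grab('scene'); s=monitor.get_state(); print(s['eef_pos'],s['force'],s['t'])
c=f['color'][130:280,140:360]
cv2.imwrite('pics/s4.png',cv2.resize(c,None,fx=3.6,fy=3.6,interpolation=cv2.INTER_CUBIC))
t=np.array([.55745,.02667]);th=.0875
R=np.array([[np.cos(th),-np.sin(th)],[np.sin(th),np.cos(th)]])
for a in (0,1,2,4):
    r=np.radians(a); P=[]
    for s_,n,y in [(184,37,-.041),(184,37,.041),(205,5,-.143),(205,5,.143)]:
        P.append([*(t+R@[.103+(-s_*np.cos(r)+n*np.sin(r))/1000,y]),.0405+(s_*np.sin(r)+n*np.cos(r))/1000])
    print(a,((w2px(f,P)-[140,130])*3.6).round(0).tolist())
E
```

```text
[ 0.49812972 -0.21931412  0.25626276] [ 0.25154161 -0.54486881 -0.23192421] 26.05
0 [[492.0, 185.0], [592.0, 198.0], [377.0, 170.0], [712.0, 215.0]]
1 [[492.0, 184.0], [592.0, 197.0], [377.0, 168.0], [713.0, 213.0]]
2 [[492.0, 182.0], [592.0, 196.0], [376.0, 166.0], [714.0, 211.0]]
4 [[492.0, 179.0], [593.0, 193.0], [376.0, 161.0], [715.0, 207.0]]
```

View pics/s4.png

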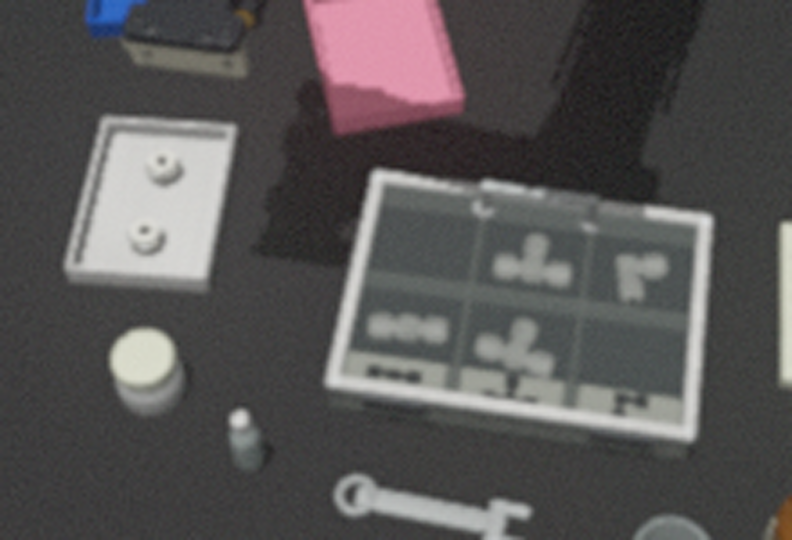

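The lid is shut: its front corners at (374,170) and (713,214) match the 0° prediction. Both tees are in the tee column and both nuts are in the tray.

```bash
python3 -c "
from h import *
print(order.job_done())"
```

```text
the job is handed in; nothing more can be done
None
```

I opened the lid and it held upright on its own, moved the misplaced tee to the tee column's free near compartment, set the inlet nut in the metal tray with the other one, shut the lid fully, and handed the job in at about 26 s; the judging result was not shown.

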